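# Clear the belt length gauge and hold its sprung stop at the length mark

## Robot

A 7-joint arm with a two-finger parallel gripper is mounted at the origin on the work surface. World frame = base frame: x ahead of the robot, y to its left, z up, the work surface at z = 0. Lengths are in m, angles in degrees, forces in N, time in s.
With the tool pointing down it reaches from about 0.425 to 0.875 m from the base axis. Payload 4.7 kg.
Tool frame: the origin (TCP) lies midway between the tips of the shut fingers; the grasp point (between the pads) lies 19 mm behind it; z points along the fingers, y is the direction in which the jaws open and shut (so a half turn about z gives the same grasp; the last joint's range is limited). The gripper opens to 87 mm and grips with 3 to 60 N. Pads are 19 mm wide; open, the fingers measure 117 mm over their backs; the gripper's body (75 mm by 190 mm) begins 51 mm behind the grasp point.
Start: joints at [69.162, 18.392, -4.016, 83.108, 1.295, 78.541, -3.26], TCP at [0.24, -0.604, 0.223] pointing down, gripper open.
Joint ranges: [-163.93, 163.93], [-17.29, 119.83], [-79.2, 71.16], [3.27, 140.29], [-89.18, 269.18], [5.43, 117.66], [-154.24, 154.24]. Speed limits (degrees/s): [147.25, 147.25, 180, 180, 180, 180, 180].

## Interface

Orientations are given as [roll, pitch, yaw] about the fixed x, y, z axes, in that order (R = Rz(yaw) Ry(pitch) Rx(roll)).
In Python, from cell import env gives the robot as it stands.
- The arm moves only by the tool apply_moves, never from a script. Its argument "targets" is a list of rows, each a list of 2 entries, a list of its own where there are three numbers: the shift along the world's x, y, z in mm, then the turn, a rotation vector about the world's x, y, z in rad. A call has 1 to 8 rows; each row is the pose to reach, as a shift and turn from the pose commanded when the call began; what a row does not reach only later rows make up. A row lasts 1/10 s, in which the tool goes at most 50 mm and 8.59 degrees, less where a joint would pass 70% of its speed; a pose out of reach is approached as far as the arm can. A call with a gripper value outside its range is refused whole. "hand" is the finger opening in mm, from 0 to 87, set as the call begins (left out, the last holds). The fingers move at their own pace and stop on an object; "squeeze" is the grip in N (left out, the last holds). Time passes only in rows, so rows that repeat a pose let the fingers close. It gives the time, the measured TCP pose, the force and the opening at its end, in the units of the state.
- env.get_obs(): the state, without advancing time (a new reading comes with each control period).
- env.read_camera(name): name is "scene" or "top"; returns a dict with "image" (480x640x3 uint8, red, green, blue), "camera_matrix" (3x3 intrinsics, pixels), "camera_from_world" (4x4, takes a point from world to camera coordinates). Camera axes: x right, y down, z forward; pixel columns grow to the right and rows downward; lengths in m; the calibration is good to about 2 mm. A picture is of the moment at which its call begins. There is no depth.
- env.sign_off(): hands the job in, once; it reports no verdict.
Trained networks look in a picture, given as the dict that the camera call returned (one of the last four; its "shot" number tells which), for a name from the list of things; names that differ only in an ending like _2 or _b are one class to them, and where a whole thing is asked for, a point or a joint stands for the part that bears it (a point fixed in the world has none). Each returns a list of dicts, best first, with "conf" (0 to 1); they miss things now and then, are a little off and sometimes report something else, mostly with a low value. They report only what shows in the picture. A call takes as long as a camera call.
- env.regions_of(picture, target): "region" (480x640 bool, what is visible of it) and "rect" ([left, top, right, bottom] in pixels, round what is visible of it).
The state is a dict: "time_s": time; "qpos": joint angles; "joint_velocities": joint speeds; "effort": joint torques, N m; "tool_pos": TCP position; "tool_rot": TCP orientation; "force": force on the tool from outside, world axes, zero at the start; "wrist_torque": the same for the moment, N m; "grip_width": finger opening in m.
Only numpy, scipy, OpenCV 4.12 (cv2) and the standard library are available. Lean on these libraries where they do the work, as an engineer would, in place of code of your own. Each camera call takes 0.05 s, during which the arm holds its last target. There are 200 camera calls.

## Task

Clear the bed of the belt length gauge: put the buckle, the punch and the round die that lie in front of its sprung stop into the empty open blue bin that stands beside the gauge, in any order, and leave every other thing on the bench where it is. Then pull the stop by its upright knob, rod sliding out of its tube against the spring, until its pointer is level with the tip of the steel mark clip on the board's edge. Finish while still holding it steady there: do not let go.

Things in the scene. Friction and masses are not known exactly. Their poses are not given: they have to be found in the camera images.
- gauge: Belt length gauge fixed to the bench (z = 0), left or right of centre, turned up to 15 degrees. Plywood board, top at z 12 mm; origin under it on the rod's line. Board spans x -180 to +250, y +-85 mm. Its +x runs along the rod, from the open bed with the fittings (-x, robot's side) to the fixed tube (22 mm thick, x +93 to +243 mm, brackets 44 mm high).
- stop: Sprung stop on a 13 mm rod that slides out of the tube along gauge -x only, 0 to 150 mm. Axes as the gauge's; origin on the rod's line, 28 mm above the bench, at gauge x +60 mm at rest. Crosshead 22 (x) x 60 (y) x 26 mm, 6 mm above the board, with a black upright knob. The spring pulls it back with 2 N at rest and 0.05 N more per mm (6 to 9 N at the mark); let go, it snaps back.
- stop_knob (a point): Point on the axis of the stop's black knob where to grip it: 68 mm above the bench (knob 22 mm in diameter, round, from 55 to 81 mm above the bench, on a thinner neck down to 43 mm).
- stop_pointer (a point): End of the thin pointer that sticks out sideways (gauge +y) from the crosshead, 57 mm from the rod's line, 28 mm above the bench. Axes as the gauge's.
- mark_tip (a point): Tip of the length mark: steel clip 22 x 18 mm, 24 mm high, fixed on the board's +y edge, its thin dark finger pointing to the rod. Tip 60 mm from the rod's line, 28 mm above the bench, at gauge x -75 to -25 mm (set anew each time: pull 85 to 135 mm). Axes as the gauge's. Stop is at the mark when pointer and tip are level along x; they pass without touching.
- buckle: Brass belt buckle, open rectangular frame 44 (its x) x 40 (its y) x 12 mm high, bars 7 mm wide, lying flat on the bed of the gauge; about 60 g. Origin at the centre of its underside.
- punch: Steel hand punch lying on the bed: square shank 14 x 14 mm, 56 mm long, with round ends, 84 mm long in all along its x axis, which lies roughly across the bed; about 80 g. Origin below its middle, on its underside.
- die: Round steel rivet die standing on the bed like a low spool: 36 mm in diameter at the foot (up to 8 mm), waist 30 mm (11 to 18 mm up), top 34 mm, 26 mm high; about 150 g. Origin at the centre of its underside.
- bin: Empty open blue plastic bin, loose on the bench (0.6 kg): 170 (its x) x 140 (its y) x 60 mm high, walls and floor 4 mm. Origin at the centre of its underside. It stands on the other side of the robot's centre line from the gauge, turned up to 17 degrees.
- bottle: Bystander: closed glue bottle, 56 mm in diameter, 130 mm high, standing beyond the bin. Origin at the centre of its underside. Leave alone.
- jar: Bystander: closed jar, 60 mm in diameter, 60 mm high, beyond the bin. Origin at the centre of its underside. Leave alone.
- brush: Bystander: small brush 150 mm long, lying between the bin and the robot. Leave alone.
- hammer: Bystander: hammer 270 mm long, lying at the right side of the bench. Leave alone.
- tin: Bystander: closed flat tin, 41 mm in diameter, 24 mm high, on the gauge's board beside the tube (behind the stop, not on the bed). Origin at the centre of its underside. Leave alone.
- pliers: Bystander: revolving punch pliers about 220 mm long, lying at the left side of the bench. Leave alone.

How it is judged (in metres and radians):
On the way, in this order (a step that is already met when the one before it is completed fails the run):
1. the buckle, the punch and the die lie released and at rest in the upright bin, the stop still drawn in (x of buckle in the frame of bin between -0.08 and 0.08 m and y of buckle in the frame of bin between -0.065 and 0.065 m and z of buckle in the frame of bin between 0 and 0.05 m and linear speed of each of buckle, punch, die below 0.03 m/s and contact force between each of buckle, punch, die and the fingers below 0.1 N and contact force between each of buckle, punch, die and stop below 0.1 N and x of punch in the frame of bin between -0.08 and 0.08 m and y of punch in the frame of bin between -0.065 and 0.065 m and z of punch in the frame of bin between 0 and 0.05 m and x of die in the frame of bin between -0.08 and 0.08 m and y of die in the frame of bin between -0.065 and 0.065 m and z of die in the frame of bin between 0 and 0.05 m and angle between bin's own z axis and vertical below 0.1 rad and height (world z) of bin below 0.01 m and distance of stop_pointer from where it was at the start of the episode below 0.03 m), for 0.2 s.
2. the stop is pulled out by the fingers to the length mark and held there (x of stop_pointer in the frame of mark_tip between -0.006 and 0.006 m and linear speed of stop below 0.01 m/s and contact force between stop and the fingers above 2 N), for 0.5 s.
At the end, for the whole second after the job is handed in: Buckle, punch and die lie still in the upright bin (inside its walls, origins under 50 mm above its underside), free of fingers and stop; the stop's pointer is within 6 mm of the mark's tip along the rod and still, the fingers bearing on the stop with over 2 N (all of step 2 and x of buckle in the frame of bin between -0.08 and 0.08 m and y of buckle in the frame of bin between -0.065 and 0.065 m and z of buckle in the frame of bin between 0 and 0.05 m and linear speed of each of buckle, punch, die below 0.03 m/s and contact force between each of buckle, punch, die and the fingers below 0.1 N and contact force between each of buckle, punch, die and stop below 0.1 N and x of punch in the frame of bin between -0.08 and 0.08 m and y of punch in the frame of bin between -0.065 and 0.065 m and z of punch in the frame of bin between 0 and 0.05 m and x of die in the frame of bin between -0.08 and 0.08 m and y of die in the frame of bin between -0.065 and 0.065 m and z of die in the frame of bin between 0 and 0.05 m and angle between bin's own z axis and vertical below 0.1 rad and height (world z) of bin below 0.01 m); the arm keeps its last pose, push and grip.
It fails at once if a bystander is disturbed (moved more than 30 mm) (distance of any of bottle, jar, brush, hammer, tin, pliers from where it was at the start of the episode above 0.03 m).
It also fails if it takes over 72 s, if anything falls off the work surface, if the arm or the gripper's body presses on something with over 40 N, if the wrist force passes 120 N, or if a joint passes its speed limit or range.

## Working session

There is one attempt and no reset: what is moved stays moved. The work goes in short steps, Python scripts to look and compute and a tool call to move; the robot and the scene stay as the last step left them, time stands still between calls to the robot, and variables do not carry over. Pictures are saved under pics/ and viewed, about 8 in all and at most 12, crops included, and the job is handed in when it is done.

Besides the shell and the picture viewer there is one more tool, called after ">>>" as name([rows], argument=value, ...), one row to a line, values as JSON. apply_moves: Moves the arm, as the interface text tells. Its arguments: {"type":"object","properties":{"targets":{"type":"array","items":{"type":"array"}},"hand":{"type":"number"},"squeeze":{"type":"number"}},"required":["targets"]}

```bash
ls; mkdir -p pics; cat > h.py <<'E'
import numpy as np, cv2
from cell import env
def shot(n):
    return env.read_camera(n)
def ray(p,u,v):
    K=np.array(p["camera_matrix"]);T=np.array(p["camera_from_world"]);R=T[:3,:3];t=T[:3,3]
    return -R.T@t, R.T@np.linalg.solve(K,[u,v,1])
def onz(p,u,v,z):
    c,d=ray(p,u,v); return (c+d*(z-c[2])/d[2])
def proj(p,X):
    K=np.array(p["camera_matrix"]);T=np.array(p["camera_from_world"])
    q=K@(T[:3,:3]@np.array(X)+T[:3,3]); return q[:2]/q[2]
def save(p,f,crop=None,s=1):
    im=p["image"][:,:,::-1]
    if crop: a,b,c,d=crop; im=im[b:d,a:c]
    if s!=1: im=cv2.resize(im,None,fx=s,fy=s,interpolation=cv2.INTER_CUBIC)
    cv2.imwrite("pics/"+f,im)
E
python3 - <<'E'
from h import *
o=env.get_obs(); print({k:np.round(v,3) for k,v in o.items()})
for n in("top","scene"):
    p=shot(n); save(p,n+"0.png"); c,_=ray(p,0,0); print(n,c.round(3))
    for t in["gauge","stop","stop_knob","stop_pointer","mark_tip","buckle","punch","die","bin","tin"]:
        try: r=env.regions_of(p,t)
        except Exception as e: print(t,e); continue
        for x in r[:2]:
            m=x["region"]; ys,xs=np.nonzero(m)
            if len(xs)<3: continue
            rr=cv2.minAreaRect(np.stack([xs,ys],1).astype(np.float32))
            print(t,round(x["conf"],2),np.round(x["rect"]),"cen",xs.mean().round(1),ys.mean().round(1),"mar",np.round(rr[0],1),np.round(rr[1],1),round(rr[2],1))
E
```

```text
pics
{'time_s': np.float64(0.0), 'qpos': array([69.161, 18.441, -4.015, 83.174,  1.295, 78.539, -3.262]), 'joint_velocities': array([0.019, 0.054, 0.   , 0.071, 0.032, 0.063, 0.051]), 'effort': array([-1.0000e-03, -4.9128e+01, -4.0400e-01, -3.1252e+01, -6.4000e-02,
        4.4000e-02,  0.0000e+00]), 'tool_pos': array([ 0.24 , -0.604,  0.221]), 'tool_rot': array([-1.79891e+02,  6.00000e-03,  2.16460e+01]), 'force': array([-0.566,  1.275,  0.772]), 'wrist_torque': array([-0.006,  0.029,  0.016]), 'grip_width': np.float64(0.087)}
top [ 0.339 -0.004  1.392]
gauge 0.86 [335. 160. 406. 322.] cen 369.2 241.4 mar [370.2 241.6] [ 64.5 157.6] 4.0
gauge 0.73 [474. 240. 510. 350.] cen 488.4 285.2 mar [491.  293.5] [103.  34.] 90.0
stop 0.82 [352. 214. 384. 231.] cen 371.3 227.5 mar [368.6 224.8] [30.5 16.5] 6.3
stop 0.34 [474. 240. 510. 349.] cen 488.6 285.7 mar [491.  293.5] [103.  34.] 90.0
stop_knob 0.74 [356. 218. 384. 234.] cen 370.8 227.4 mar [370.5 228.5] [22.6 19.8] 45.0
stop_pointer 0.82 [353. 218. 382. 233.] cen 370.2 227.4 mar [368. 225.] [16. 28.] 90.0
mark_tip 0.43 [336. 259. 344. 2
[... 880 characters left out ...]
267.3 296.4] [23.3 35.1] 39.8
stop_pointer 0.97 [252. 287. 285. 313.] cen 267.4 297.5 mar [269.  298.8] [31.6 25.2] 12.8
mark_tip 0.59 [277. 248. 288. 258.] cen 280.6 255.3 mar [280. 256.] [9.8 9.8] 63.4
buckle 0.62 [232. 247. 250. 267.] cen 241.2 256.8 mar [240.4 256.4] [17.9 16.5] 76.0
punch 0.56 [204. 230. 238. 241.] cen 221.4 236.2 mar [220.5 236.1] [ 8.3 33.8] 81.9
punch 0.47 [409. 256. 444. 290.] cen 427.2 272.3 mar [427.4 272.2] [27.7 33.1] 26.6
die 0.75 [234. 273. 248. 296.] cen 241.6 284.1 mar [241.5 284. ] [18. 15.] 90.0
die 0.46 [195. 215. 340. 397.] cen 267.7 305.2 mar [265. 301.] [173.7  80.8] 64.2
bin 0.56 [336. 177. 432. 264.] cen 383.3 218.3 mar [383.3 217.4] [82.5 63.7] 38.7
```

```bash
python3 - <<'E'
from h import *
a=cv2.imread("pics/top0.png");b=cv2.imread("pics/scene0.png")
cv2.imwrite("pics/a.png",cv2.resize(a[150:330,190:415],None,fx=3.3,fy=3.3,interpolation=cv2.INTER_CUBIC))
cv2.imwrite("pics/b.png",cv2.resize(b[170:410,180:440],None,fx=2.4,fy=2.4,interpolation=cv2.INTER_CUBIC))
p=shot("top")
def P(n,u,v,z): print(n,(onz(p,u,v,z)*1000).round(1))
P("gauge cen",370.2,241.6,.012);P("knob",370.5,228,.068);P("buckle",370,280.5,.010);P("punch",377,307.9,.012)
P("die",382,253.3,.022);P("bin",238.9,243.1,.055);P("marktip",343.5,263,.028);P("tin",395.3,185.7,.024)
r=env.regions_of(p,"gauge")[0]["region"]; ys,xs=np.nonzero(r)
pts=np.array([onz(p,u,v,.012)[:2] for u,v in zip(xs,ys)]).astype(np.float32)*1000
print(cv2.minAreaRect(pts))
r=env.regions_of(p,"bin")[0]["region"]; ys,xs=np.nonzero(r)
print("bin",cv2.minAreaRect(np.array([onz(p,u,v,.06)[:2] for u,v in zip(xs,ys)]).astype(np.float32)*1000))
for n in("buckle","punch"):
    r=env.regions_of(p,n)[0]["region"]; ys,xs=np.nonzero(r)
    print(n,cv2.minAreaRect(np.array([onz(p,u,v,.012)[:2] for u,v in zip(xs,ys)]).astype(np.float32)*1000))
E
```

```text
gauge cen [ 604.  -166.8   12. ]
knob [ 629.3 -161.1   68. ]
buckle [ 498.8 -166.1   10. ]
punch [ 426.5 -184.1   12. ]
die [ 570.9 -197.    22. ]
bin [585.2 180.7  55. ]
marktip [541.9 -94.   28. ]
tin [ 758.6 -234.5   24. ]
((611.215087890625, -166.1803741455078), (172.57455444335938, 433.6985168457031), 86.69938659667969)
bin ((585.2449951171875, 181.11618041992188), (176.4815216064453, 141.71725463867188), 14.627655982971191)
buckle ((499.08123779296875, -166.91293334960938), (38.54659652709961, 42.958988189697266), 76.879150390625)Traceback (most recent call last):
  File "<stdin>", line 15, in <module>
IndexError: list index out of range
```

View pics/a.png

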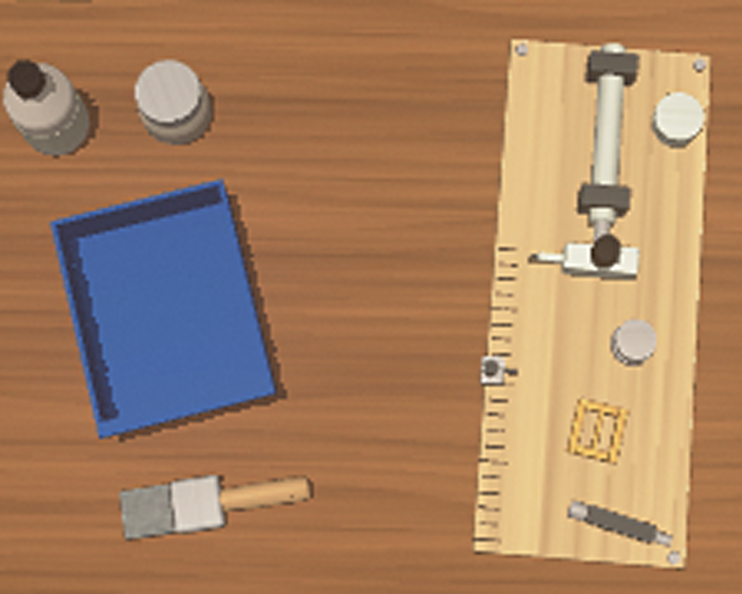

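View pics/b.png

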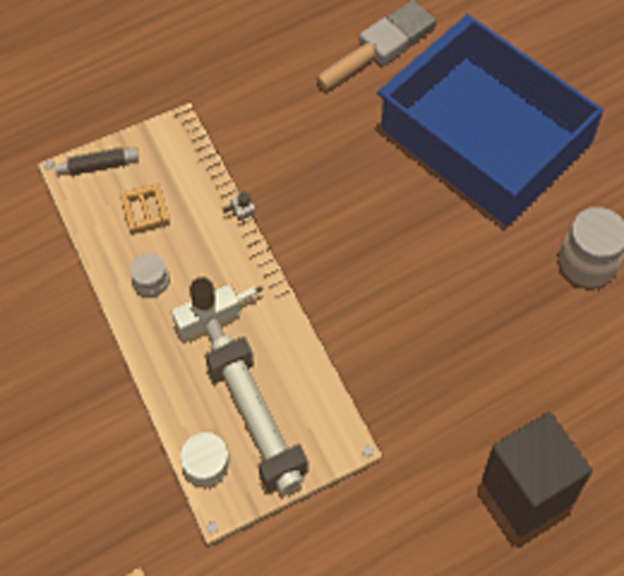

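The top crop shows the gauge on the right, tilted slightly clockwise. The punch is at (621,524), the buckle at (597,431), the die at (634,340), the knob at (606,248), the pointer tip at (530,258) and the mark tip at (516,372). The blue bin is on the left, with its centre near (165,308). The scene crop shows the same things, and its fits agree with what the networks reported.

```bash
python3 - <<'E'
from h import *
p=shot("top");s=shot("scene")
A=lambda x,y,z:(onz(p,190+x/3.3,150+y/3.3,z)*1000).round(1)[:2]
B=lambda x,y,z:(onz(s,180+x/2.4,170+y/2.4,z)*1000).round(1)[:2]
print("knobtop",A(606,246,.081),B(203,284,.081))
print("pointer",A(530,258,.028),B(262,290,.028))
print("mark",A(516,372,.028),B(226,212,.028))
print("punch ends",A(572,509,.019),A(670,540,.019),B(60,167,.019),B(137,155,.019))
print("buckle",A(597,431,.02),B(145,208,.02))
print("die",A(635,337,.038),B(150,268,.038))
print("bottle",A(55,135,.01),"jar",A(178,115,.02))
print("corners",A(513,40,.012),A(711,55,.012),A(475,550,.012),A(685,567,.012), B(190,104,.012),B(40,163,.012),B(210,544,.012),B(381,457,.012))
print("bin rim",A(52,222,.06),A(223,181,.06),A(276,393,.06),A(100,437,.06),B(470,16,.06),B(379,92,.06),B(512,186,.06),B(601,108,.06))
print("tubeends",A(613,45,.03),A(604,215,.03))
E
```

```text
knobtop [ 635.7 -167.6] [ 636.4 -162.8]
pointer [ 636.5 -112.4] [ 643.9 -109.5]
mark [ 542.8 -101.5] [551.8 -98.8]
punch ends [ 434.9 -147.4] [ 411.8 -225.2] [ 414.9 -216.6] [ 441.5 -143.3]
buckle [ 497.4 -167.4] [ 502.6 -163.8]
die [ 571.3 -195.9] [ 574.8 -191.1]
bottle [737.2 281.6] jar [753.6 179. ]
corners [827.4 -98.6] [ 817.8 -265.5] [401.6 -70.8] [ 391.1 -238. ] [407.5 -66.2] [ 395.3 -231.5] [ 823.7 -260. ] [833.  -95.1]
bin rim [651.3 269.6] [687.6 135.5] [518.   87.9] [481.1 223. ] [489.3 227.5] [524.2  93. ] [683.5 143.9] [653.9 273.2]
tubeends [ 818.5 -180.6] [ 673.1 -172.5]
```

>>> apply_moves([
  [[93,210,-30],[0,0,0.44]],
  [[93,210,-30],[0,0,0.44]],
  [[93,210,-30],[0,0,0.44]],
  [[186,421,-120],[0,0,0.88]],
  [[186,421,-120],[0,0,0.88]],
  [[186,421,-120],[0,0,0.88]],
  [[186,421,-120],[0,0,0.88]],
  [[186,421,-120],[0,0,0.88]],
], hand=45, squeeze=35)

```text
time_s: 2.25
tool_pos: [0.3966, -0.2489, 0.1262]
tool_rot: [179.9, 0.0, 72.1]
force: [0.3, 1.1, -0.6]
grip_width: 0.0457
```

>>> apply_moves([
  [[27,62,-25],[0,0,0]],
  [[27,62,-25],[0,0,0]],
  [[27,62,-25],[0,0,0]],
  [[27,62,-25],[0,0,0]],
])

```text
time_s: 2.65
tool_pos: [0.4231, -0.1888, 0.1015]
tool_rot: [180.0, 0.0, 72.1]
force: [-0.9, -0.4, 0.6]
grip_width: 0.0455
```

```bash
python3 - <<'E'
from h import *
o=env.get_obs();print(o["tool_pos"],o["tool_rot"],o["qpos"].round(0))
p=shot("top");s=shot("scene")
a=cv2.resize(p["image"][230:330,320:420],None,fx=4,fy=4,interpolation=cv2.INTER_CUBIC)
b=cv2.resize(s["image"][190:290,180:280],None,fx=4,fy=4,interpolation=cv2.INTER_CUBIC)
cv2.imwrite("pics/c.png",np.hstack([a,b])[:,:,::-1])
E
```

```text
[ 0.42305179 -0.18883777  0.10154638] [1.79986099e+02 3.86172367e-02 7.21191520e+01] [ 49.   3. -28. 116.   2.  61.   2.]
```

View pics/c.png

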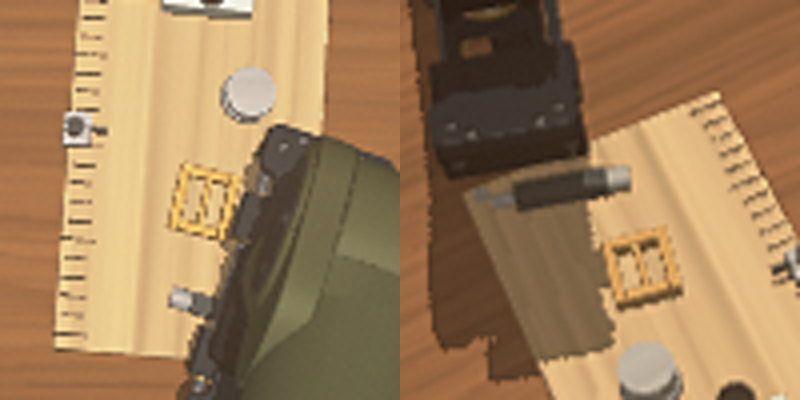

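The left (top) panel shows the hand over the punch, whose near tip shows at (180,298). The right (scene) panel shows the gripper beside the punch at (565,190). The aim is plausible, so I'll descend and grip.

>>> apply_moves([
  [[3,6,-45],[0,0,0]],
  [[3,6,-70],[0,0,0]],
  [[3,6,-86],[0,0,0]],
  [[3,6,-86],[0,0,0]],
  [[3,6,-86],[0,0,0]],
])

```text
time_s: 3.25
tool_pos: [0.4259, -0.1838, 0.0156]
tool_rot: [180.0, 0.0, 71.9]
force: [0.3, -0.1, 0.6]
grip_width: 0.0453
```

>>> apply_moves([
  [[0,0,0],[0,0,0]],
  [[0,0,0],[0,0,0]],
  [[0,0,0],[0,0,0]],
  [[0,0,0],[0,0,0]],
  [[0,0,0],[0,0,0]],
], hand=5)

```text
time_s: 3.75
tool_pos: [0.4261, -0.1826, 0.0156]
tool_rot: [180.0, 0.0, 72.1]
force: [0.1, 0.5, 1.0]
grip_width: 0.0136
```

>>> apply_moves([
  [[0,0,50],[0,0,0]],
  [[0,0,90],[0,0,0]],
  [[15,20,115],[0,0,0]],
  [[32,65,115],[0,0,0.15]],
  [[47,110,115],[0,0,0.29]],
  [[62,155,115],[0,0,0.43]],
  [[77,200,115],[0,0,0.585]],
  [[92,245,115],[0,0,0.585]],
])

```text
time_s: 4.55
tool_pos: [0.5182, 0.0641, 0.1305]
tool_rot: [180.0, 0.0, 105.8]
force: [1.1, -0.8, -0.4]
grip_width: 0.0135
```

>>> apply_moves([
  [[14,45,0],[0,0,0]],
  [[28,90,0],[0,0,0]],
  [[28,109,0],[0,0,0]],
  [[28,109,0],[0,0,0]],
  [[28,109,0],[0,0,0]],
])

```text
time_s: 5.05
tool_pos: [0.5457, 0.171, 0.1299]
tool_rot: [-179.9, 0.0, 105.6]
force: [-0.7, -0.5, -0.9]
grip_width: 0.0133
```

>>> apply_moves([
  [[0,0,-45],[0,0,0]],
  [[0,0,-85],[0,0,0]],
  [[0,0,-105],[0,0,0]],
  [[0,0,-117],[0,0,0]],
  [[0,0,-117],[0,0,0]],
  [[0,0,-117],[0,0,0]],
])

```text
time_s: 5.65
tool_pos: [0.547, 0.1708, 0.0144]
tool_rot: [179.9, 0.0, 105.5]
force: [-0.4, 0.3, -0.5]
grip_width: 0.0136
```

>>> apply_moves([
  [[0,0,0],[0,0,0]],
  [[0,0,0],[0,0,0]],
  [[0,0,0],[0,0,0]],
  [[0,0,0],[0,0,0]],
], hand=32)

```text
time_s: 6.05
tool_pos: [0.5464, 0.1716, 0.0139]
tool_rot: [179.9, 0.0, 105.6]
force: [-0.4, 0.6, 0.3]
grip_width: 0.0307
```

>>> apply_moves([
  [[0,0,40],[0,0,0]],
  [[0,0,85],[0,0,0]],
  [[0,0,117],[0,0,0]],
  [[0,-45,117],[0,0,-0.15]],
  [[0,-90,117],[0,0,-0.3]],
  [[0,-135,117],[0,0,-0.45]],
  [[-15,-180,117],[0,0,-0.6]],
  [[-30,-225,117],[0,0,-0.6]],
])

```text
time_s: 6.85
tool_pos: [0.5157, -0.0552, 0.1307]
tool_rot: [179.9, -0.0, 71.0]
force: [0.1, -0.6, -0.2]
grip_width: 0.0323
```

>>> apply_moves([
  [[-7,-45,0],[0,0,0.122]],
  [[-13,-90,0],[0,0,0.122]],
  [[-15,-110,-30],[0,0,0.122]],
  [[-15,-110,-60],[0,0,0.122]],
  [[-15,-110,-60],[0,0,0.122]],
], hand=62)

```text
time_s: 7.35
tool_pos: [0.4976, -0.1633, 0.0668]
tool_rot: [-179.6, -0.1, 78.1]
force: [-1.1, 0.8, -0.3]
grip_width: 0.0595
```

>>> apply_moves([
  [[0,0,-35],[0,0,0]],
  [[0,0,-55],[0,0,0]],
  [[0,0,-55],[0,0,0]],
  [[0,0,-55],[0,0,0]],
])

```text
time_s: 7.75
tool_pos: [0.502, -0.1629, 0.0167]
tool_rot: [179.9, -0.0, 78.3]
force: [0.2, 0.2, 0.9]
grip_width: 0.0617
```

>>> apply_moves([
  [[0,0,0],[0,0,0]],
  [[0,0,0],[0,0,0]],
  [[0,0,0],[0,0,0]],
  [[0,0,0],[0,0,0]],
  [[0,0,0],[0,0,0]],
], hand=30)

```text
time_s: 8.25
tool_pos: [0.5015, -0.1638, 0.0162]
tool_rot: [179.9, 0.0, 78.2]
force: [-1.6, -0.4, 5.9]
grip_width: 0.0435
```

>>> apply_moves([
  [[0,0,40],[0,0,0]],
  [[0,0,85],[0,0,0]],
  [[10,20,115],[0,0,0]],
  [[28,65,115],[0,0,0.12]],
  [[46,110,115],[0,0,0.24]],
  [[64,155,115],[0,0,0.36]],
  [[80,200,115],[0,0,0.476]],
  [[97,245,115],[0,0,0.476]],
])

```text
time_s: 9.05
tool_pos: [0.5983, 0.0829, 0.1301]
tool_rot: [-180.0, 0.0, 105.6]
force: [1.3, 0.2, -0.7]
grip_width: 0.0431
```

>>> apply_moves([
  [[16,44,0],[0,0,0]],
  [[26,77,0],[0,0,0]],
  [[26,77,0],[0,0,0]],
  [[26,77,-40],[0,0,0]],
  [[26,77,-80],[0,0,0]],
  [[26,77,-105],[0,0,0]],
  [[26,77,-116],[0,0,0]],
  [[26,77,-116],[0,0,0]],
])

```text
time_s: 9.85
tool_pos: [0.6228, 0.1575, 0.0126]
tool_rot: [-179.8, -0.0, 105.4]
force: [0.6, 0.6, -0.9]
grip_width: 0.0433
```

>>> apply_moves([
  [[0,0,0],[0,0,0]],
  [[0,0,0],[0,0,0]],
  [[0,0,0],[0,0,0]],
  [[0,0,0],[0,0,0]],
], hand=54)

```text
time_s: 10.25
tool_pos: [0.6248, 0.1586, 0.0156]
tool_rot: [179.9, 0.0, 105.5]
force: [0.4, -0.6, -0.3]
grip_width: 0.0534
```

>>> apply_moves([
  [[0,0,40],[0,0,0]],
  [[0,0,85],[0,0,0]],
  [[0,0,125],[0,0,0]],
  [[-7,-45,125],[0,0,-0.15]],
  [[-14,-90,125],[0,0,-0.3]],
  [[-21,-135,125],[0,0,-0.45]],
  [[-28,-180,125],[0,0,-0.6]],
  [[-35,-225,125],[0,0,-0.75]],
])

```text
time_s: 11.05
tool_pos: [0.5887, -0.0682, 0.1402]
tool_rot: [179.9, -0.0, 62.2]
force: [1.4, 1.2, -0.3]
grip_width: 0.0542
```

```bash
python3 - <<'E'
from h import *
o=env.get_obs();print(o["tool_pos"],o["tool_rot"])
p=shot("top");s=shot("scene")
a=cv2.resize(p["image"][190:300,190:300],None,fx=3.6,fy=3.6,interpolation=cv2.INTER_CUBIC)
b=cv2.resize(s["image"][190:300,200:310],None,fx=3.6,fy=3.6,interpolation=cv2.INTER_CUBIC)
cv2.imwrite("pics/d.png",np.hstack([a,b])[:,:,::-1])
for x in env.regions_of(s,"die")[:2]: print("die",x["conf"],x["rect"],(onz(s,(x["rect"][0]+x["rect"][2])/2,(x["rect"][1]+x["rect"][3])/2,.025)*1000).round(1))
E
```

```text
[ 0.58873    -0.06824422  0.14018096] [ 1.79912052e+02 -7.22423148e-03  6.21592119e+01]
die 0.75 [235.0, 276.6, 252.2, 294.8] [ 578.4 -191.9   25. ]
```

View pics/d.png

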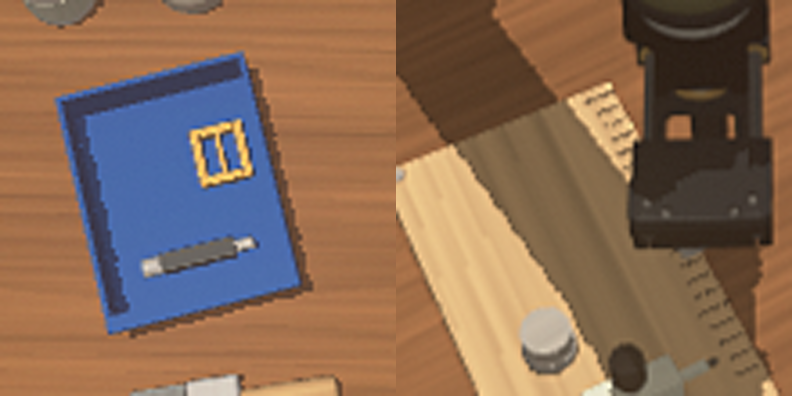

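The top panel shows the buckle at (220,152) and the punch at (200,256), both inside the bin. The scene panel shows the die still standing at (548,340), so I'll take it next.

>>> apply_moves([
  [[-6,-45,0],[0,0,-0.126]],
  [[-12,-90,0],[0,0,-0.126]],
  [[-15,-125,-30],[0,0,-0.126]],
  [[-15,-125,-60],[0,0,-0.126]],
  [[-15,-125,-60],[0,0,-0.126]],
  [[-15,-125,-60],[0,0,-0.126]],
], hand=60)

```text
time_s: 11.8
tool_pos: [0.5747, -0.1891, 0.0798]
tool_rot: [-180.0, -0.1, 55.5]
force: [0.8, 0.1, 0.9]
grip_width: 0.0601
```

>>> apply_moves([
  [[0,0,-35],[0,0,0]],
  [[0,0,-64],[0,0,0]],
  [[0,0,-64],[0,0,0]],
  [[0,0,-64],[0,0,0]],
])

```text
time_s: 12.2
tool_pos: [0.5756, -0.1901, 0.0174]
tool_rot: [179.9, -0.1, 55.4]
force: [0.4, 0.9, 1.1]
grip_width: 0.0602
```

>>> apply_moves([
  [[0,0,0],[0,0,0]],
  [[0,0,0],[0,0,0]],
  [[0,0,0],[0,0,0]],
  [[0,0,0],[0,0,0]],
  [[0,0,0],[0,0,0]],
], hand=22)

```text
time_s: 12.7
tool_pos: [0.5742, -0.1916, 0.016]
tool_rot: [180.0, 0.0, 55.3]
force: [-1.1, -0.1, 3.6]
grip_width: 0.0336
```

>>> apply_moves([
  [[0,0,40],[0,0,0]],
  [[0,0,85],[0,0,0]],
  [[0,10,120],[0,0,0]],
  [[4,55,120],[0,0,0.14]],
  [[8,100,120],[0,0,0.28]],
  [[12,145,120],[0,0,0.42]],
  [[16,190,120],[0,0,0.56]],
  [[20,235,120],[0,0,0.7]],
])

```text
time_s: 13.5
tool_pos: [0.5935, 0.0449, 0.135]
tool_rot: [-180.0, 0.0, 95.7]
force: [1.9, 0.3, -2.8]
grip_width: 0.0341
```

>>> apply_moves([
  [[4,45,0],[0,0,0.14]],
  [[8,90,0],[0,0,0.176]],
  [[12,135,0],[0,0,0.176]],
  [[14,173,0],[0,0,0.176]],
  [[14,173,0],[0,0,0.176]],
  [[14,173,0],[0,0,0.176]],
])

```text
time_s: 14.1
tool_pos: [0.6071, 0.2177, 0.1346]
tool_rot: [-179.9, -0.0, 105.6]
force: [0.8, -0.9, -2.0]
grip_width: 0.0333
```

>>> apply_moves([
  [[0,0,-40],[0,0,0]],
  [[0,0,-80],[0,0,0]],
  [[0,0,-105],[0,0,0]],
  [[0,0,-122],[0,0,0]],
  [[0,0,-122],[0,0,0]],
  [[0,0,-122],[0,0,0]],
])

```text
time_s: 14.7
tool_pos: [0.6088, 0.2159, 0.0142]
tool_rot: [179.9, 0.0, 105.4]
force: [0.9, 0.6, -1.6]
grip_width: 0.0333
```

>>> apply_moves([
  [[0,0,0],[0,0,0]],
  [[0,0,0],[0,0,0]],
  [[0,0,0],[0,0,0]],
  [[0,0,0],[0,0,0]],
], hand=46)

```text
time_s: 15.1
tool_pos: [0.6086, 0.2167, 0.0143]
tool_rot: [179.9, 0.0, 105.5]
force: [-0.6, 0.0, 0.2]
grip_width: 0.0453
```

>>> apply_moves([
  [[0,0,40],[0,0,0]],
  [[0,0,85],[0,0,0]],
  [[0,0,125],[0,0,0]],
  [[4,-45,125],[0,0,-0.14]],
  [[8,-90,125],[0,0,-0.28]],
  [[12,-135,125],[0,0,-0.34]],
  [[16,-180,125],[0,0,-0.34]],
  [[20,-225,125],[0,0,-0.34]],
])

```text
time_s: 15.9
tool_pos: [0.6281, -0.0102, 0.139]
tool_rot: [179.9, 0.0, 86.0]
force: [-0.1, 0.3, 0.2]
grip_width: 0.0462
```

```bash
python3 - <<'E'
from h import *
o=env.get_obs();print(o["tool_pos"],o["tool_rot"])
p=shot("top");s=shot("scene")
a=cv2.resize(p["image"][190:300,190:300],None,fx=3.6,fy=3.6,interpolation=cv2.INTER_CUBIC)
b=cv2.resize(s["image"][240:320,225:305],None,fx=5,fy=5,interpolation=cv2.INTER_CUBIC)[:396]
c=cv2.resize(p["image"][205:275,325:395],None,fx=5.66,fy=5.66,interpolation=cv2.INTER_CUBIC)
cv2.imwrite("pics/e.png",np.hstack([a,b[:,:400]])[:,:,::-1]); cv2.imwrite("pics/e2.png",c[:,:,::-1])
E
```

```text
[ 0.62811875 -0.01021521  0.13899682] [1.79934089e+02 2.48673201e-02 8.60105033e+01]
```

View pics/e.png

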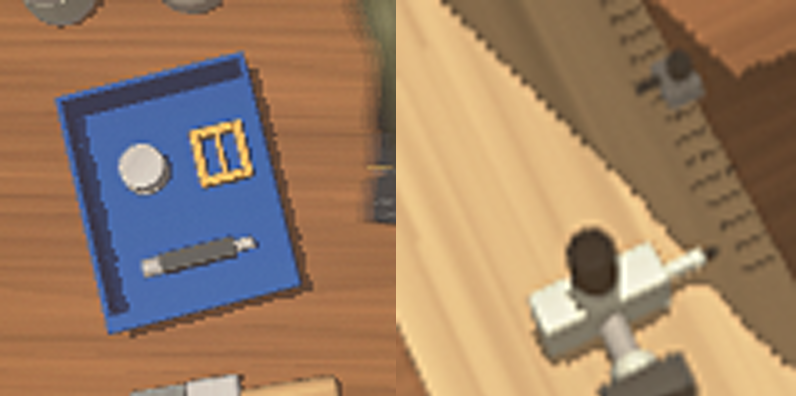

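All three pieces are in the bin: the die at (143,168), the buckle at (220,152) and the punch at (200,256). The scene panel shows the stop at rest, with the knob top at (595,250), the pointer tip at (716,252) and the mark tip at (638,84). Next is the knob.

>>> apply_moves([
  [[3,-45,0],[0,0,0]],
  [[6,-90,0],[0,0,0]],
  [[9,-135,0],[0,0,0]],
  [[9,-156,-20],[0,0,0]],
  [[9,-156,-35],[0,0,0]],
  [[9,-156,-35],[0,0,0]],
])

```text
time_s: 16.6
tool_pos: [0.6351, -0.1635, 0.1006]
tool_rot: [-179.7, -0.1, 86.0]
force: [-0.3, 0.7, -0.4]
grip_width: 0.0462
```

>>> apply_moves([
  [[0,0,-25],[0,0,0]],
  [[0,0,-45],[0,0,0]],
  [[0,0,-53],[0,0,0]],
  [[0,0,-53],[0,0,0]],
  [[0,0,-53],[0,0,0]],
])

```text
time_s: 17.1
tool_pos: [0.638, -0.1633, 0.0516]
tool_rot: [179.9, -0.0, 86.1]
force: [0.1, -0.2, 0.6]
grip_width: 0.0456
```

>>> apply_moves([
  [[0,0,0],[0,0,0]],
  [[0,0,0],[0,0,0]],
  [[0,0,0],[0,0,0]],
  [[0,0,0],[0,0,0]],
  [[0,0,0],[0,0,0]],
], hand=10, squeeze=45)

```text
time_s: 17.6
tool_pos: [0.6371, -0.1647, 0.0507]
tool_rot: [180.0, 0.0, 86.0]
force: [-1.5, 0.2, 2.8]
grip_width: 0.0211
```

```bash
python3 - <<'E'
from h import *
o=env.get_obs();print(o["tool_pos"],o["tool_rot"],o["force"],o["grip_width"])
s=shot("scene"); e=np.array([.9978,-.0663])
f=lambda u,v:onz(s,u,v,.028)[:2]*1000
a,b=f(288.6,290),f(273,256.4); print(a,b,(a-b)@e)
E
```

```text
[ 0.63705342 -0.16467491  0.05072282] [1.79990012e+02 1.22229196e-02 8.59794445e+01] [-1.47655022  0.18498042  2.75465687] 0.021055195611605973
[ 641.42691088 -109.58860301] [545.71866122 -98.67567417] 96.22121869362824
```

>>> apply_moves([
  [[-10,1,0],[0,0,0]],
  [[-24,2,0],[0,0,0]],
  [[-38,3,0],[0,0,0]],
  [[-52,3,0],[0,0,0]],
  [[-66,4,0],[0,0,0]],
  [[-80,5,0],[0,0,0]],
  [[-90,6,0],[0,0,0]],
  [[-90,6,0],[0,0,0]],
])

```text
time_s: 18.45
tool_pos: [0.5475, -0.1588, 0.0508]
tool_rot: [179.8, 0.0, 86.0]
force: [6.6, -0.6, -4.4]
grip_width: 0.0209
```

```bash
python3 - <<'E'
from h import *
o=env.get_obs();print(o["tool_pos"],o["tool_rot"],o["force"],o["grip_width"])
p=shot("top");s=shot("scene")
a=cv2.resize(p["image"][240:280,325:365],None,fx=10,fy=10,interpolation=cv2.INTER_CUBIC)
b=cv2.resize(s["image"][240:280,255:295],None,fx=10,fy=10,interpolation=cv2.INTER_CUBIC)
cv2.imwrite("pics/f.png",np.hstack([a,b])[:,:,::-1])
E
```

```text
[ 0.5474574  -0.1588071   0.05075334] [1.79787724e+02 4.61078425e-02 8.59751652e+01] [ 6.56456405 -0.61298975 -4.39758562] 0.02087260034995438
```

View pics/f.png

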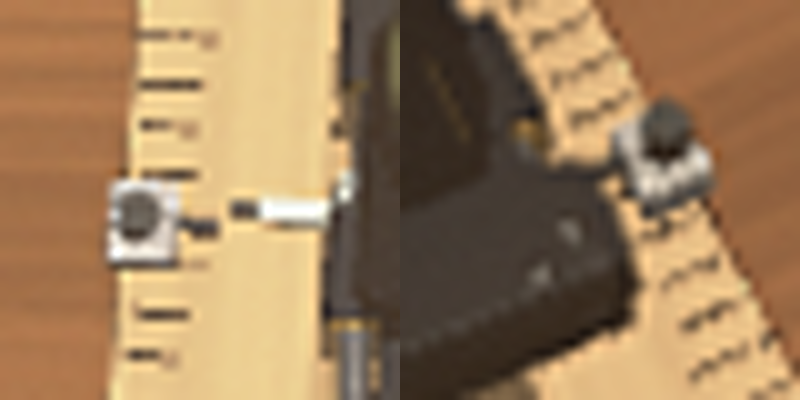

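In the top panel the pointer's dark tip is at (237,209) and the mark tip is at (217,230). The pointer is about 2.1 px, or 6 mm, short of the mark. The hand hides the tips in the scene panel. I'll pull another 6 mm and check.

>>> apply_moves([
  [[-3,0,0],[0,0,0]],
  [[-6,0.4,0],[0,0,0]],
  [[-6,0.4,0],[0,0,0]],
  [[-6,0.4,0],[0,0,0]],
  [[-6,0.4,0],[0,0,0]],
])

```text
time_s: 19.05
tool_pos: [0.5429, -0.1585, 0.0507]
tool_rot: [179.7, 0.0, 86.0]
force: [5.4, -1.8, -3.4]
grip_width: 0.021
```

```bash
python3 - <<'E'
from h import *
o=env.get_obs();print(o["tool_pos"],o["tool_rot"],o["force"],o["grip_width"])
p=shot("top")
g=p["image"].astype(int).sum(2)
print(g[258:268,341:358])
a=cv2.resize(p["image"][248:278,335:365],None,fx=20,fy=20,interpolation=cv2.INTER_CUBIC)
cv2.imwrite("pics/g.png",a[:,:,::-1])
e=np.array([.9978,-.0663])
for q in [(346,263),(349,263),(349,262)]: x=onz(p,*q,.028)[:2]*1000; print(q,x,x@e)
E
```

```text
[ 0.5429208  -0.15852578  0.05073409] [1.79731343e+02 2.55895184e-02 8.59901153e+01] [ 5.35253954 -1.79457537 -3.37053615] 0.020964687857302173
[[621 626 592 578 573 564 573 584 588 585 584 587 582 577 583 597 548]
 [614 630 579 565 567 568 573 586 595 587 587 585 582 579 586 598 542]
 [632 680 580 573 573 576 581 592 595 588 583 584 574 573 582 589 529]
 [488 523 435 514 516 525 585 529 527 480 708 695 655 652 619 625 594]
 [628 426 231 242 241 318 589 242 264 362 742 725 721 719 722 733 747]
 [621 514 585 266 267 313 587 322 275 306 579 670 665 673 739 743 427]
 [614 490 593 585 585 583 592 604 609 593 314 315 306 305 313 313 195]
 [623 436 581 573 571 575 580 592 597 592 601 607 594 597 614 597 323]
 [287 276 466 456 467 572 580 590 590 588 595 591 587 591 602 584 217]
 [590 590 573 565 570 570 578 590 588 586 588 587 581 585 601 575 216]]
(346, 263) [ 542.0455225  -100.58618936] 547.521886708585
(349, 263) [ 542.19382146 -108.52808348] 548.1964069922328
(349, 262) [ 544.86637641 -108.51604615] 550.8622842464033
```

View pics/g.png

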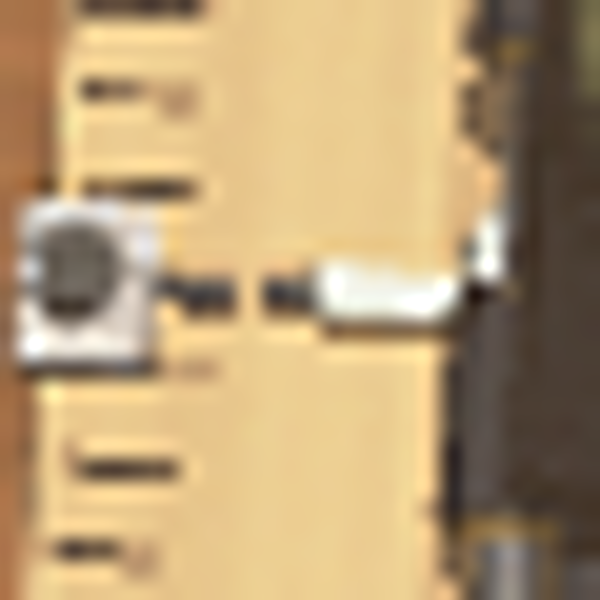

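The dark pointer tip at (285,293) and the mark finger at (215,293) are level to within about 0.2 px, or 0.5 mm. I'll hold for 0.8 s, check and hand in.

>>> apply_moves([
  [[0,0,0],[0,0,0]],
  [[0,0,0],[0,0,0]],
  [[0,0,0],[0,0,0]],
  [[0,0,0],[0,0,0]],
  [[0,0,0],[0,0,0]],
  [[0,0,0],[0,0,0]],
  [[0,0,0],[0,0,0]],
  [[0,0,0],[0,0,0]],
])

```text
time_s: 19.9
tool_pos: [0.543, -0.1585, 0.0507]
tool_rot: [179.7, 0.0, 86.0]
force: [6.2, -1.6, -3.4]
grip_width: 0.0207
```

```bash
python3 - <<'E'
from h import *
o=env.get_obs();print(o["tool_pos"],o["force"],o["grip_width"])
p=shot("top");g=p["image"].astype(int).sum(2);print(g[260:266,344:353])
for t in("buckle","punch","die","bin"): print(t,[(round(x["conf"],2),np.round(x["rect"])) for x in env.regions_of(p,t)[:2]])
if g[262,348]<400 and g[262,345]<400: print(env.sign_off())
E
```

```text
[ 0.54296478 -0.15849786  0.05073978] [ 6.24162596 -1.55838949 -3.43763443] 0.02071777771563793
[[574 574 572 580 590 597 589 580 583]
 [517 516 521 590 529 530 480 709 693]
 [240 242 317 590 235 230 355 741 725]
 [262 270 314 587 329 329 309 578 668]
 [586 588 586 591 606 610 592 311 317]
 [574 574 573 583 591 593 595 600 605]]
buckle [(0.53, array([242., 222., 262., 242.]))]
punch [(0.67, array([232., 255., 259., 267.]))]
die [(0.46, array([222., 230., 238., 243.]))]
bin [(0.65, array([204., 201., 272., 282.]))]
the job is handed in; nothing more can be done
None
```

I put the punch, the buckle and the die in the blue bin. Then I gripped the stop's knob, pulled it about 96 mm to the mark and handed the job in at about 20 s, still holding it. The hand-in gave no verdict.

- **Mark:** in the top camera, the pointer and the mark tip were level to about 0.2 px (roughly 0.5 mm).
- **Hold:** the tool stayed still for 0.8 s. It read about 6 N along the rod, and the opening was 21 mm on the 22 mm knob.
- **Bin:** the last detections put all three pieces inside the bin, with confidence from 0.46 to 0.67.
- **Disagreements:** the two cameras differed by about 5 mm in absolute position, so I averaged them to aim the grasps. The hand hid the pointer and mark from the scene camera, so only the top view confirms the final alignment. The tool read about 5 mm for the last 6 mm step.
- **Not checked:** I did not re-measure the bystanders at the end. The tool's force readings stayed under about 8 N throughout.

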